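Hold the index plunger out of the differential flange

TASK

The differential on the blue index stand has to be turned to its next hole, so I need its index pin out: swing the clear guard all the way down by its black bar, then pull the red sprung plunger fully back (straight up) and hold it there, pin clear of its hole, finishing while you still grip it so that I can turn the flange. Leave the guard down, and do not shift the tools and parts lying about.

Things in the scene. Friction and masses are not known exactly. Their poses are not given: they have to be found in the camera images.
- index_stand: Blue steel index stand fixed to the bench (place and yaw differ every time), base plate 225 x 230 x 12 mm, carrying a bare-metal differential case with a 172 mm flange (top face 130 mm above the bench). Origin: at bench height on the differential's upright axis; x points away from the guard and plunger (they are on the -x side), y to the left, z up.
- guard (a joint): Hinge angle of the clear guard with orange frame, hinged along its bottom edge. 0 = upright, closed over the plunger; grows as it swings outwards and down to the stand's -x; stop at 1.6 rad (about level). It starts between 0 and 0.35. Hinge friction (about 0.4 N m) keeps it where it is left; about 5 N at the bar swings it.
- guard_hinge (a point): Middle of the guard's hinge axis (level, along the stand's y), 115 mm to the stand's -x from its origin, 122 mm above the bench. The guard is L-shaped, 160 mm wide, frame 10 mm thick: a panel 120 mm tall above the hinge and, at its top, a roof reaching 82 mm back over the plunger knob (closed, its underside is 18 mm above the knob).
- guard_bar (a point): Middle of the guard's black round handle bar, 12 mm thick, 120 mm long along the stand's y, on end posts 56 mm off the roof's outer face. Closed: 176 mm above the hinge axis and 60 mm to the stand's +x of it. It turns with the guard about the hinge; fully down it is 176 mm to the -x of the hinge and 60 mm above it. Free from above all the way.
- plunger (a joint): Travel of the sprung index plunger, straight up. 0 = pin seated 15 mm deep in the flange hole, 0.024 m = fully back against its stop, the tip then 9 mm clear above the flange. The spring pulls it home with 8 N when seated and 13 N fully back, so it snaps home if let go.
- plunger_knob (a point): Centre of the plunger's red knob, an upright cylinder 30 mm across and 32 mm tall (198 mm above the bench when seated), on an 18 mm neck. Below it a brass bushing (top at 170 mm) on a blue bracket 50 mm wide (top at 160 mm). 70 mm to the stand's -x from the stand's origin. With the guard down it is free from above.
- plunger_tip (a point): Lower end of the plunger's 10 mm steel pin; it moves with the plunger.
- seat_hole (a point): Centre of the mouth of the seat hole in the flange's top face, under the plunger (130 mm above the bench).
- bearing: Bystander: loose steel bearing ring, 68 mm outside, 22 mm tall, slipped over the 37 mm journal on the flange's middle. Origin: centre of its underside.
- pinion: Bystander: small dark steel pinion, 32 mm across, 34 mm tall, standing on the stand's base plate. Origin: centre of its underside.
- wrench: Bystander: steel wrench, 190 mm long, lying on the bench in front of the stand. Origin: under its middle.
- screwdriver: Bystander: screwdriver with orange handle, 200 mm long, lying on the bench to the right. Origin: under its middle.
- spray_can: Bystander: can with blue label, 60 mm across, 150 mm tall. Origin: centre of its underside.
- grease_jar: Bystander: jar with yellow label and black cap, 72 mm across, 70 mm tall. Origin: centre of its underside.
- spool: Bystander: aluminium flanged spool, 76 mm across, 55 mm tall. Origin: centre of its underside.

How it is judged:
By the outcome, as a careful person would: the job done as asked, in the order asked, and still so for the second after the job is handed in, while the arm keeps its last pose, push and grip.
It also fails if it takes over 45 s, if anything falls off the work surface, if the arm or the gripper's body presses on something with over 40 N, if the wrist force passes 120 N, or if a joint passes its speed limit or range.

ROBOT

A 6-joint arm with a two-finger parallel gripper is mounted at the origin on the work surface. World frame = base frame: x ahead of the robot, y to its left, z up, the work surface at z = 0. Lengths are in mm, angles in rad, forces in N, time in s.
With the tool pointing down it reaches from about 350 to 775 mm from the base axis. Payload 7.3 kg.
Tool frame: the origin (TCP) lies at the very end of the fingers, on their centre line; the grasp point (between the pads) lies bot.grip_point_offset behind it (bot.grip_point_offset is the distance from the TCP to the grasp point, in mm); z points along the fingers, y is the line along which they close (so a half turn about z gives the same grasp; the last joint's range is limited). The gripper opens to 92 mm and grips with 3 to 60 N. Pads are 19 mm wide; open, the fingers measure 130 mm over their backs; the gripper's body (75 mm by 190 mm) begins 47 mm behind the grasp point.
Start: joints at [-1.252, 0.342, 1.524, -0, 1.275, -0.146], TCP at [235.352, -469.312, 226.741] pointing down, gripper open.
Joint ranges: [-2.53, 2.53], [-0.77, 2.02], [0.04, 2.7], [-1, 4.14], [0.28, 2.66], [-3.11, 3.11]. Speed limits (rad/s): [2.57, 2.57, 3.14, 3.14, 3.14, 3.14].

INTERFACE

Orientations are given as [roll, pitch, yaw] about the fixed x, y, z axes, in that order (R = Rz(yaw) Ry(pitch) Rx(roll)).
In Python, from plant import bot gives the robot as it stands. The module is installed in compiled form; this text tells all that it offers.
- The arm moves only by the tool carry_out, never from a script. Its argument "plan" is a list of rows, each an object of numbers: "tx", "ty", "tz": the shift along the world's x, y, z in mm; "rx", "ry", "rz": the turn, a rotation vector about the world's x, y, z in rad. A call has 1 to 12 rows; each row shifts and turns the commanded pose from where the row before left it; what a row does not reach is not made up. A row lasts 1/10 s, in which the tool goes at most 50 mm and 8.59 degrees, less where a joint would pass 70% of its speed; a pose out of reach is approached as far as the arm can. A call with a gripper value outside its range is refused whole. "gripper" is the closure, from 0 (fully open) to 1 (shut), set as the call begins (left out, the last holds). The fingers move at their own pace and stop on an object; the grip force is fixed at half the most. Time passes only in rows, so rows that do not move let the fingers close. It gives the time, the measured TCP pose, the force, the opening and the grip force at its end, in the units of the state.
- bot.get_obs(): the state, without advancing time (a new reading comes with each control period).
- bot.capture(name): name is "side" or "top"; returns the picture (384x512x3 uint8, red, green, blue); there is no depth.
- bot.camera_model(name): a dict with "camera_matrix" (3x3 intrinsics, pixels), "dist" ([k1, k2, p1, p2, k3] as OpenCV has them; the pictures are not rectified), "R" (3x3) and "t" (3): a world point X has camera coordinates R X + t. Camera axes: x right, y down, z forward; pixel columns grow to the right and rows downward; lengths in mm; the calibration is good to about 2 mm. A picture is of the moment at which its call begins. camera_model takes no time and is no camera call.
- bot.close_job(): hands the job in; it is judged then, once.
The state is a dict: "time": time; "joint_positions": joint angles; "dq": joint speeds; "tau": joint torques, N m; "tool_pos": TCP position; "tcp_rot": TCP orientation; "contact_force": force on the tool from outside, world axes, zero at the start; "moment": the same for the moment, N m; "grip_width": finger opening in mm; "finger_force": force on a finger pad.
Only numpy, scipy, OpenCV 4.12 (cv2) and the standard library are available. Lean on these libraries where they do the work, as an engineer would, in place of code of your own. Each camera call takes 0.05 s, during which the arm holds its last target. There are 200 camera calls.

## Working session

There is one attempt and no reset: what is moved stays moved. The work goes in short steps, Python scripts to look and compute and a tool call to move; the robot and the scene stay as the last step left them, time stands still between calls to the robot, and variables do not carry over. Pictures are saved under pics/ and viewed, at most 10 in all, crops included, and the job is handed in when it is done.

Besides the shell and the picture viewer there is one more tool, called after "Call:" as name([rows], argument=value, ...), one row to a line, values as JSON. carry_out: Moves the arm, as the interface text tells. Its arguments: {"type":"object","properties":{"plan":{"type":"array"},"gripper":{"type":"number"}},"required":["plan"]}

```bash
mkdir -p pics; python3 - <<'E'
from plant import bot
import cv2
o=bot.get_obs();print(o,bot.grip_point_offset)
for n in("side","top"):
    cv2.imwrite(f"pics/{n}0.png",bot.capture(n)[:,:,::-1]);m=bot.camera_model(n);print(n,m)
E
```

```text
{'time': 0.0, 'joint_positions': array([-1.25200319e+00,  3.42715365e-01,  1.52505140e+00,  8.40766578e-07,
        1.27540080e+00, -1.46007002e-01]), 'dq': array([-0.00149431,  0.0014977 , -0.00047063,  0.0006942 , -0.0017236 ,
        0.00108087]), 'tau': array([-1.97103168e-04, -4.31243670e+01, -2.44225073e+01,  7.16064451e-02,
        5.54354070e-02, -1.06525545e-04]), 'tool_pos': array([ 235.21059348, -468.8876278 ,  226.03679126]), 'tcp_rot': array([-3.14003462e+00, -2.29927170e-04,  4.64799710e-01]), 'contact_force': array([0.16138204, 0.74165502, 0.17598653]), 'moment': array([1.85381769e-02, 2.19298703e-02, 2.93951026e-05]), 'finger_force': 0.0, 'grip_width': 92.00006631360378} 18.8
side {'camera_matrix': array([[404.9587712 ,   0.        , 262.92509626],
       [  0.        , 404.9587712 , 188.46937441],
       [  0.        ,   0.        ,   1.        ]]), 'dist': array([-0.01816455,  0.        ,  0.        ,  0.        ,  0.        ]), 'R': array([[-0.94460035,  0.32821377,  0.00242879],
       [ 0.25584198,  0.74090925, -0.62096567],
       [-0.205609  , -0.585943  , -0.783834  ]]), 't': array([ 532.12436762,  -43.57945953, 1532.7692815 ])}
top {'camera_matrix': array([[440.66294931,   0.        , 257.70865967],
       [  0.        , 440.66294931, 195.64923063],
       [  0.        ,   0.        ,   1.        ]]), 'dist': array([0.04123015, 0.        , 0.        , 0.        , 0.        ]), 'R': array([[ 0.01737767, -0.99967044,  0.01889518],
       [-0.98734059, -0.02013712, -0.15733104],
       [ 0.15765969, -0.01592193, -0.98736514]]), 't': array([6.79224713e-01, 6.07664187e+02, 1.30302677e+03])}
```

View pics/top0.png

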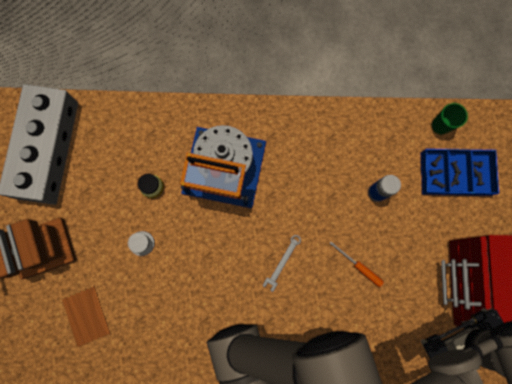

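View pics/side0.png

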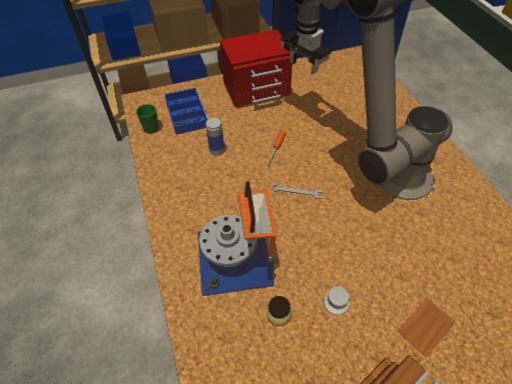

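The top view shows the stand at about (223,165), with the bar near (213,163). The side view shows the stand at about (235,245), with the bar at (250,207). I'll enlarge both.

```bash
python3 - <<'E'
import cv2,numpy as np
a=cv2.imread("pics/top0.png")[115:220,165:285];b=cv2.imread("pics/side0.png")[175:300,185:300]
cv2.imwrite("pics/c0.png",cv2.resize(a,None,fx=5,fy=5,interpolation=2))
cv2.imwrite("pics/c1.png",cv2.resize(b,None,fx=4.6,fy=4.6,interpolation=2))
E
```

```text
(no output)
```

View pics/c0.png

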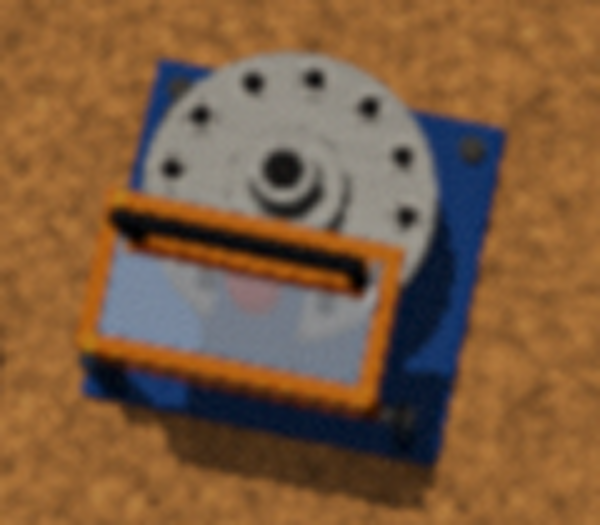

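View pics/c1.png

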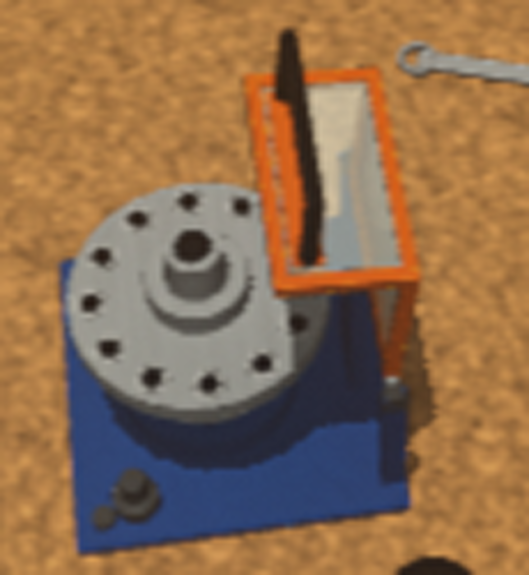

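```bash
cat > h.py <<'E'
import numpy as np,cv2
from scipy.optimize import least_squares
from plant import bot
M={n:bot.camera_model(n) for n in("top","side")}
def proj(n,P):
    m=M[n];return cv2.projectPoints(np.atleast_2d(P).astype(float),cv2.Rodrigues(m["R"])[0],m["t"],m["camera_matrix"],m["dist"])[0][:,0]
def world(p,P):
    c,s=np.cos(p[2]),np.sin(p[2]);P=np.atleast_2d(P)
    return np.c_[p[0]+c*P[:,0]-s*P[:,1],p[1]+s*P[:,0]+c*P[:,1],P[:,2]]
def guard(th,dx,y,dz):
    return [-115+dx*np.cos(th)-dz*np.sin(th),y,122+dx*np.sin(th)+dz*np.cos(th)]
E
cat > fit.py <<'E'
from h import *
C={"top":(5,165,115),"side":(4.6,185,175)}
px=lambda n,a:(np.array(a,float)+.5)/C[n][0]-.5+C[n][1:]
H={"top":px("top",[(172,168),(200,115),(254,82),(315,78),(370,107),(403,157),(408,216)]),
"side":px("side",[(188,201),(241,206),(138,218),(101,256),(90,302),(109,347),(152,377),(208,383),(262,362),(298,323)])}
B={"top":px("top",[(112,217),(367,268)]),"side":px("side",[(310,262),(289,32)])}
R={"top":px("top",[(82,350),(377,410),(403,250),(112,195)]),"side":px("side",[(417,278),(380,70),(248,78),(283,288)])}
K={"top":px("top",[(160,62),(505,130),(438,465),(85,395)]),"side":px("side",[(80,552),(408,505)])}
def res(p,parts=False):
    x,y,yaw,th,o=p;r={}
    a=np.deg2rad(np.arange(0,360,30))
    hw=world(p,np.c_[70*np.cos(a),70*np.sin(a),0*a+130])
    for n in C:
        q=proj(n,hw);d=H[n][:,None]-q;i=np.argmin((d**2).sum(2),1)
        r[n,"h"]=d[range(len(i)),i]
        r[n,"b"]=B[n]-proj(n,world(p,[guard(th,60,60,176),guard(th,60,-60,176)]))
        r[n,"r"]=.5*(R[n]-proj(n,world(p,[guard(th,e,s,120) for e,s in((-5,80),(-5,-80),(82,-80),(82,80))])))
        k=np.array([(115,115,12),(115,-115,12),(-115,-115,12),(-115,115,12)],float)
        k[:,0]*=112.5/115;k[:,0]+=o
        if n=="side":k=k[[0,3]]
        r[n,"k"]=.5*(K[n]-proj(n,world(p,k)))
    return r if parts else np.concatenate([v.ravel() for v in r.values()])
best=min((least_squares(res,[700,90,w,.2,0],loss="soft_l1",x_scale=[10,10,.1,.1,10]) for w in(-.1,-.2,-.3)),key=lambda s:s.cost)
print(best.x,best.cost)
for k,v in res(best.x,1).items():print(k,v.round(1).tolist())
p=best.x;th=p[3]
print("bar",world(p,guard(th,60,0,176)),"hinge",world(p,[-115,0,122]),"knob",world(p,[-70,0,198]))
E
python3 fit.py
```

```text
[ 7.17197537e+02  1.18239431e+02 -1.84673250e-01  9.28954781e-02
 -1.31633011e+01] 18.914833376924566
('top', 'h') [[-0.0, -0.4], [-0.2, -0.2], [0.2, -0.3], [0.0, -0.5], [0.0, -0.1], [-0.1, -0.1], [0.2, -0.4]]
('top', 'b') [[-1.8, -0.4], [2.2, 0.2]]
('top', 'r') [[0.8, 0.2], [0.4, 0.1], [-0.4, 0.2], [0.3, 0.8]]
('top', 'k') [[0.2, 0.5], [-0.4, 0.1], [0.0, -0.4], [0.6, -0.0]]
('side', 'h') [[0.1, 0.0], [0.1, 0.0], [0.3, -0.1], [0.0, 0.1], [0.0, -0.1], [0.2, -0.1], [0.2, -0.1], [-0.0, -0.1], [0.1, -0.2], [0.3, -0.0]]
('side', 'b') [[-0.9, 13.1], [0.4, -1.4]]
('side', 'r') [[-0.4, 0.1], [0.1, 0.6], [0.5, 0.6], [1.0, -0.0]]
('side', 'k') [[0.4, 0.2], [-0.5, 0.2]]
bar [[646.82994281 131.38421484 302.80685947]] hinge [[604.15296199 139.35634605 122.        ]] knob [[648.38779561 131.09320534 198.        ]]
```

Holes fit to within 0.4 px, which is good. The guard angle is about 0.09, the bar is at (647,131,303) and the knob at (648,131). The worst bar residual is a post end I picked by mistake. I'll move above the bar with the fingers closing along the stand's x.

Call:
carry_out([
  {"tz":45,"rz":0.115},
  {"tz":45,"rz":0.115},
  {"tz":45,"rz":0.115},
  {"tz":45,"rz":0.115},
  {"tx":23,"ty":33,"rz":0.115},
  {"tx":23,"ty":33,"rz":0.115},
  {"tx":23,"ty":33,"rz":0.115},
  {"tx":23,"ty":33,"rz":0.115},
  {"tx":23,"ty":33},
  {"tx":23,"ty":33},
  {"tx":23,"ty":33},
  {"tx":23,"ty":33},
], gripper=0.5)

```text
invalid input at $.plan[0]: expected keys tx, ty, tz, rx, ry, rz
```

Call:
carry_out([
  {"tx":23,"ty":33},
  {"tx":23,"ty":33},
  {"tx":23,"ty":33},
  {"tx":23,"ty":33},
  {"tx":23,"ty":33},
  {"tx":23,"ty":33},
  {"tx":23,"ty":33},
  {"tx":23,"ty":33},
  {"tx":22,"ty":34},
  {"tx":20,"ty":36},
  {},
  {},
])

```text
invalid input at $.plan[0]: expected keys tx, ty, tz, rx, ry, rz
```

All keys are required in each row.

Call:
carry_out([
  {"tx":0,"ty":0,"tz":45,"rx":0,"ry":0,"rz":0.115},
  {"tx":0,"ty":0,"tz":45,"rx":0,"ry":0,"rz":0.115},
  {"tx":0,"ty":0,"tz":45,"rx":0,"ry":0,"rz":0.115},
  {"tx":0,"ty":0,"tz":45,"rx":0,"ry":0,"rz":0.115},
  {"tx":23,"ty":33,"tz":0,"rx":0,"ry":0,"rz":0.115},
  {"tx":23,"ty":33,"tz":0,"rx":0,"ry":0,"rz":0.115},
  {"tx":23,"ty":33,"tz":0,"rx":0,"ry":0,"rz":0.115},
  {"tx":23,"ty":33,"tz":0,"rx":0,"ry":0,"rz":0.115},
  {"tx":23,"ty":33,"tz":0,"rx":0,"ry":0,"rz":0},
  {"tx":23,"ty":33,"tz":0,"rx":0,"ry":0,"rz":0},
  {"tx":23,"ty":33,"tz":0,"rx":0,"ry":0,"rz":0},
  {"tx":23,"ty":33,"tz":0,"rx":0,"ry":0,"rz":0},
], gripper=0.5)

```text
time: 1.3
tool_pos: [419.9, -203.7, 406.5]
tcp_rot: [-3.141, -0.0, 1.385]
contact_force: [0.7, -1.1, -1.0]
grip_width: 46.1
finger_force: 0.0
```

Call:
carry_out([
  {"tx":23,"ty":34,"tz":0,"rx":0,"ry":0,"rz":0},
  {"tx":23,"ty":34,"tz":0,"rx":0,"ry":0,"rz":0},
  {"tx":23,"ty":34,"tz":0,"rx":0,"ry":0,"rz":0},
  {"tx":23,"ty":34,"tz":0,"rx":0,"ry":0,"rz":0},
  {"tx":23,"ty":34,"tz":0,"rx":0,"ry":0,"rz":0},
  {"tx":23,"ty":34,"tz":0,"rx":0,"ry":0,"rz":0},
  {"tx":23,"ty":34,"tz":0,"rx":0,"ry":0,"rz":0},
  {"tx":23,"ty":34,"tz":0,"rx":0,"ry":0,"rz":0},
  {"tx":22,"ty":33,"tz":0,"rx":0,"ry":0,"rz":0},
  {"tx":21,"ty":30,"tz":-20,"rx":0,"ry":0,"rz":0},
  {"tx":0,"ty":0,"tz":-20,"rx":0,"ry":0,"rz":0},
  {"tx":0,"ty":0,"tz":0,"rx":0,"ry":0,"rz":0},
], gripper=0.5)

```text
time: 2.5
tool_pos: [645.7, 130.6, 362.0]
tcp_rot: [-3.133, 0.002, 1.386]
contact_force: [-0.1, -1.0, -0.1]
grip_width: 45.8
finger_force: 0.0
```

```bash
python3 - <<'E'
from h import *
a=[]
for n,(x,y) in {"side":(185,130),"top":(165,115)}.items():
    im=bot.capture(n);a.append(cv2.resize(im[y:y+150,x:x+130],None,fx=3,fy=3,interpolation=2))
cv2.imwrite("pics/a1.png",np.hstack(a)[:,:,::-1]);print(bot.get_obs()["tool_pos"])
E
```

```text
[646.1315512  129.40550183 366.86322391]
```

View pics/a1.png

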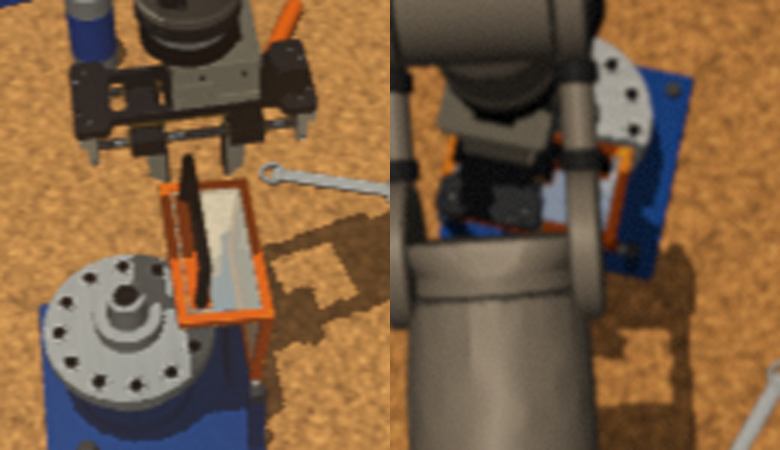

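The side view shows the bar lying between the fingers, which close across it. Next I descend and cage it.

Call:
carry_out([
  {"tx":0,"ty":1,"tz":-30,"rx":0,"ry":0,"rz":0},
  {"tx":0,"ty":0,"tz":-25,"rx":0,"ry":0,"rz":0},
  {"tx":0,"ty":0,"tz":-15,"rx":0,"ry":0,"rz":0},
  {"tx":0,"ty":0,"tz":-12,"rx":0,"ry":0,"rz":0},
  {"tx":0,"ty":0,"tz":0,"rx":0,"ry":0,"rz":0},
], gripper=0.5)

```text
time: 3.1
tool_pos: [646.1, 129.9, 284.7]
tcp_rot: [-3.141, 0.0, 1.384]
contact_force: [-0.9, -1.0, -0.4]
grip_width: 45.9
finger_force: 0.0
```

Call:
carry_out([
  {"tx":0,"ty":0,"tz":0,"rx":0,"ry":0,"rz":0},
  {"tx":0,"ty":0,"tz":0,"rx":0,"ry":0,"rz":0},
  {"tx":0,"ty":0,"tz":0,"rx":0,"ry":0,"rz":0},
  {"tx":0,"ty":0,"tz":0,"rx":0,"ry":0,"rz":0},
], gripper=0.75)

```text
time: 3.5
tool_pos: [646.5, 130.7, 285.4]
tcp_rot: [3.14, -0.0, 1.385]
contact_force: [-0.1, 0.6, 0.2]
grip_width: 23.7
finger_force: 0.0
```

```bash
python3 - <<'E'
from h import *
p=[717.2,118.2,-.1847]
prev=None
for t in np.append(np.arange(.093,1.6,.1),1.6):
    w=world(p,guard(t,60,0,176))[0]
    print(round(t,2),w.round(0)-[0,0,19], None if prev is None else (w-prev).round(0)); prev=w
E
```

```text
0.09 [647. 131. 284.] None
0.19 [629. 135. 287.] [-18.   3.   3.]
0.29 [611. 138. 289.] [-18.   3.   2.]
0.39 [592. 142. 289.] [-18.   3.  -0.]
0.49 [574. 145. 286.] [-18.   3.  -2.]
0.59 [556. 148. 282.] [-18.   3.  -4.]
0.69 [539. 151. 277.] [-17.   3.  -6.]
0.79 [522. 155. 269.] [-17.   3.  -7.]
0.89 [506. 158. 260.] [-16.   3.  -9.]
0.99 [491. 160. 249.] [-15.   3. -11.]
1.09 [478. 163. 237.] [-14.   3. -12.]
1.19 [465. 165. 224.] [-13.   2. -14.]
1.29 [454. 167. 209.] [-11.   2. -15.]
1.39 [444. 169. 193.] [-10.   2. -16.]
1.49 [436. 171. 176.] [ -8.   2. -17.]
1.59 [430. 172. 159.] [ -6.   1. -17.]
1.6 [430. 172. 158.] [-0.  0. -1.]
```

Call:
carry_out([
  {"tx":0,"ty":0,"tz":0,"rx":0,"ry":0,"rz":0},
  {"tx":0,"ty":0,"tz":0,"rx":0,"ry":0,"rz":0},
  {"tx":0,"ty":0,"tz":0,"rx":0,"ry":0,"rz":0},
  {"tx":0,"ty":0,"tz":0,"rx":0,"ry":0,"rz":0},
], gripper=1)

```text
time: 3.9
tool_pos: [646.5, 130.7, 284.9]
tcp_rot: [3.141, -0.0, 1.385]
contact_force: [1.3, 0.1, 1.7]
grip_width: 11.0
finger_force: 30.0
```

Call:
carry_out([
  {"tx":-9,"ty":1.5,"tz":1.5,"rx":0,"ry":0,"rz":0},
  {"tx":-9,"ty":1.5,"tz":1.5,"rx":0,"ry":0,"rz":0},
  {"tx":-9,"ty":1.5,"tz":1,"rx":0,"ry":0,"rz":0},
  {"tx":-9,"ty":1.5,"tz":1,"rx":0,"ry":0,"rz":0},
])

```text
time: 4.3
tool_pos: [610.2, 137.5, 290.7]
tcp_rot: [3.139, -0.002, 1.385]
contact_force: [4.9, 3.4, 3.9]
grip_width: 11.0
finger_force: 30.0
```

Call:
carry_out([
  {"tx":-9,"ty":1.5,"tz":0,"rx":0,"ry":0,"rz":0},
  {"tx":-9,"ty":1.5,"tz":0,"rx":0,"ry":0,"rz":0},
  {"tx":-9,"ty":1.5,"tz":-1,"rx":0,"ry":0,"rz":0},
  {"tx":-9,"ty":1.5,"tz":-1.5,"rx":0,"ry":0,"rz":0},
  {"tx":-9,"ty":1.5,"tz":-2,"rx":0,"ry":0,"rz":0},
  {"tx":-9,"ty":1.5,"tz":-2,"rx":0,"ry":0,"rz":0},
  {"tx":-8.5,"ty":1.5,"tz":-2.8,"rx":0,"ry":0,"rz":0},
  {"tx":-8.5,"ty":1.5,"tz":-2.9,"rx":0,"ry":0,"rz":0},
  {"tx":-8.5,"ty":1.5,"tz":-3.5,"rx":0,"ry":0,"rz":0},
  {"tx":-8.5,"ty":1.5,"tz":-4,"rx":0,"ry":0,"rz":0},
  {"tx":-8,"ty":1.5,"tz":-4.5,"rx":0,"ry":0,"rz":0},
  {"tx":-8,"ty":1.5,"tz":-4.5,"rx":0,"ry":0,"rz":0},
])

```text
time: 5.5
tool_pos: [505.9, 156.4, 261.6]
tcp_rot: [3.14, -0.003, 1.386]
contact_force: [4.2, 7.6, -1.2]
grip_width: 10.8
finger_force: 30.0
```

Call:
carry_out([
  {"tx":-7.5,"ty":1.4,"tz":-5.3,"rx":0,"ry":0,"rz":0},
  {"tx":-7.5,"ty":1.4,"tz":-5.7,"rx":0,"ry":0,"rz":0},
  {"tx":-7,"ty":1.3,"tz":-6,"rx":0,"ry":0,"rz":0},
  {"tx":-6.7,"ty":1.3,"tz":-6.3,"rx":0,"ry":0,"rz":0},
  {"tx":-6.5,"ty":1,"tz":-6.6,"rx":0,"ry":0,"rz":0},
  {"tx":-6.3,"ty":1,"tz":-7,"rx":0,"ry":0,"rz":0},
  {"tx":-5.6,"ty":1,"tz":-7.4,"rx":0,"ry":0,"rz":0},
  {"tx":-5.4,"ty":1,"tz":-7.6,"rx":0,"ry":0,"rz":0},
  {"tx":-5,"ty":1,"tz":-7.9,"rx":0,"ry":0,"rz":0},
  {"tx":-4.8,"ty":1,"tz":-8.2,"rx":0,"ry":0,"rz":0},
])

```text
time: 6.5
tool_pos: [443.8, 167.4, 193.5]
tcp_rot: [3.14, -0.003, 1.385]
contact_force: [5.0, 5.1, 1.5]
grip_width: 11.2
finger_force: 30.0
```

Call:
carry_out([
  {"tx":-4,"ty":1,"tz":-8.4,"rx":0,"ry":0,"rz":0},
  {"tx":-4,"ty":1,"tz":-8.5,"rx":0,"ry":0,"rz":0},
  {"tx":-3,"ty":0.5,"tz":-8.6,"rx":0,"ry":0,"rz":0},
])

```text
time: 6.8
tool_pos: [432.5, 169.4, 167.7]
tcp_rot: [3.141, -0.002, 1.385]
contact_force: [2.3, 5.3, 2.4]
grip_width: 11.0
finger_force: 30.0
```

Call:
carry_out([
  {"tx":-1.5,"ty":0.3,"tz":-5,"rx":0,"ry":0,"rz":0},
  {"tx":-1,"ty":0.3,"tz":-3,"rx":0,"ry":0,"rz":0},
  {"tx":0,"ty":0,"tz":0,"rx":0,"ry":0,"rz":0},
])

```text
time: 7.1
tool_pos: [429.7, 169.9, 159.1]
tcp_rot: [-3.141, -0.001, 1.385]
contact_force: [2.4, 6.1, -2.3]
grip_width: 10.9
finger_force: 30.0
```

Call:
carry_out([
  {"tx":0,"ty":0,"tz":-1.5,"rx":0,"ry":0,"rz":0},
  {"tx":0,"ty":0,"tz":0,"rx":0,"ry":0,"rz":0},
])

```text
time: 7.3
tool_pos: [429.6, 170.0, 158.5]
tcp_rot: [-3.141, -0.001, 1.385]
contact_force: [-0.3, 5.5, 5.4]
grip_width: 10.6
finger_force: 30.0
```

Call:
carry_out([
  {"tx":0,"ty":0,"tz":-1.5,"rx":0,"ry":0,"rz":0},
  {"tx":0,"ty":0,"tz":0,"rx":0,"ry":0,"rz":0},
])

```text
time: 7.5
tool_pos: [429.6, 170.0, 158.2]
tcp_rot: [3.142, -0.002, 1.385]
contact_force: [-3.8, 3.7, 16.3]
grip_width: 10.8
finger_force: 30.0
```

Call:
carry_out([
  {"tx":0,"ty":0,"tz":-1,"rx":0,"ry":0,"rz":0},
  {"tx":0,"ty":0,"tz":0,"rx":0,"ry":0,"rz":0},
])

```text
time: 7.7
tool_pos: [429.7, 170.0, 158.1]
tcp_rot: [3.141, -0.002, 1.385]
contact_force: [-7.8, 4.0, 25.7]
grip_width: 11.0
finger_force: 30.0
```

Call:
carry_out([
  {"tx":0,"ty":0,"tz":2,"rx":0,"ry":0,"rz":0},
  {"tx":0,"ty":0,"tz":0,"rx":0,"ry":0,"rz":0},
  {"tx":0,"ty":0,"tz":0,"rx":0,"ry":0,"rz":0},
  {"tx":0,"ty":0,"tz":10,"rx":0,"ry":0,"rz":0},
  {"tx":0,"ty":0,"tz":30,"rx":0,"ry":0,"rz":0},
  {"tx":0,"ty":0,"tz":40,"rx":0,"ry":0,"rz":0},
  {"tx":0,"ty":0,"tz":40,"rx":0,"ry":0,"rz":0},
  {"tx":0,"ty":0,"tz":20,"rx":0,"ry":0,"rz":0.14},
], gripper=0.65)

```text
time: 8.5
tool_pos: [431.2, 169.3, 301.3]
tcp_rot: [3.137, -0.001, 1.526]
contact_force: [-0.3, -0.3, 0.8]
grip_width: 32.5
finger_force: 0.0
```

Call:
carry_out([
  {"tx":0,"ty":0,"tz":0,"rx":0,"ry":0,"rz":0.14},
  {"tx":0,"ty":0,"tz":0,"rx":0,"ry":0,"rz":0.14},
  {"tx":0,"ty":0,"tz":0,"rx":0,"ry":0,"rz":0.14},
  {"tx":0,"ty":0,"tz":0,"rx":0,"ry":0,"rz":0.14},
  {"tx":0,"ty":0,"tz":0,"rx":0,"ry":0,"rz":0.14},
  {"tx":0,"ty":0,"tz":0,"rx":0,"ry":0,"rz":0.14},
  {"tx":0,"ty":0,"tz":0,"rx":0,"ry":0,"rz":0.14},
  {"tx":0,"ty":0,"tz":0,"rx":0,"ry":0,"rz":0.14},
  {"tx":0,"ty":0,"tz":0,"rx":0,"ry":0,"rz":0.14},
  {"tx":0,"ty":0,"tz":0,"rx":0,"ry":0,"rz":0.14},
  {"tx":0,"ty":0,"tz":0,"rx":0,"ry":0,"rz":0.03},
], gripper=0.35)

```text
time: 9.6
tool_pos: [430.3, 169.0, 297.8]
tcp_rot: [-3.141, -0.001, 2.959]
contact_force: [0.0, 0.6, 0.5]
grip_width: 59.7
finger_force: 0.0
```

```bash
python3 - <<'E'
from h import *
a=[]
for n,(x,y) in {"side":(185,160),"top":(165,115)}.items():
    im=bot.capture(n);a.append(cv2.resize(im[y:y+140,x:x+130],None,fx=3,fy=3,interpolation=2))
cv2.imwrite("pics/a2.png",np.hstack(a)[:,:,::-1])
for n,(x,y) in {"side":(185,160),"top":(165,115)}.items():print(n,(proj(n,world([717.2,118.2,-.1847],[[-70,0,214],[-70,0,198],guard(1.6,60,60,176),guard(1.6,60,-60,176)]))-[x,y])*3)
E
```

```text
side [[195.05740726 176.40826266]
 [195.43372749 185.76622456]
 [433.53280667 220.92672059]
 [404.24928004 121.95894726]]
top [[150.48003798 165.56783836]
 [151.82137385 169.32555426]
 [ 35.01926086 397.5079465 ]
 [165.33599895 424.36204212]]
```

View pics/a2.png

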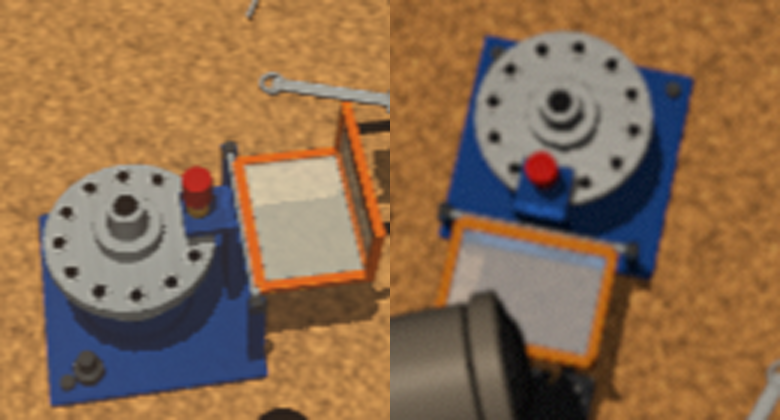

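The side view shows the guard level. The red knob's top is at crop (197,174) against a predicted (195,176), and the top view agrees within 1 px. Now I move over the knob.

Call:
carry_out([
  {"tx":36.4,"ty":-6.4,"tz":0,"rx":0,"ry":0,"rz":0},
  {"tx":36.4,"ty":-6.4,"tz":0,"rx":0,"ry":0,"rz":0},
  {"tx":36.4,"ty":-6.4,"tz":0,"rx":0,"ry":0,"rz":0},
  {"tx":36.4,"ty":-6.4,"tz":0,"rx":0,"ry":0,"rz":0},
  {"tx":36.4,"ty":-6.4,"tz":0,"rx":0,"ry":0,"rz":0},
  {"tx":36.4,"ty":-6.4,"tz":0,"rx":0,"ry":0,"rz":0},
  {"tx":0,"ty":0,"tz":-30,"rx":0,"ry":0,"rz":0},
  {"tx":0,"ty":0,"tz":-30,"rx":0,"ry":0,"rz":0},
  {"tx":0,"ty":0,"tz":0,"rx":0,"ry":0,"rz":0},
])

```text
time: 10.6
tool_pos: [646.9, 130.3, 232.5]
tcp_rot: [-3.139, -0.01, 2.953]
contact_force: [-0.0, -0.6, -0.8]
grip_width: 59.8
finger_force: 0.0
```

Call:
carry_out([
  {"tx":0,"ty":0,"tz":0,"rx":0,"ry":0,"rz":0},
  {"tx":0,"ty":0,"tz":0,"rx":0,"ry":0,"rz":0},
])

```text
time: 10.8
tool_pos: [649.6, 130.9, 240.0]
tcp_rot: [3.141, 0.003, 2.955]
contact_force: [1.1, -0.1, 0.1]
grip_width: 60.0
finger_force: 0.0
```

Call:
carry_out([
  {"tx":-0.5,"ty":0.2,"tz":-15,"rx":0,"ry":0,"rz":0},
  {"tx":0,"ty":0,"tz":-15,"rx":0,"ry":0,"rz":0},
  {"tx":0,"ty":0,"tz":-14,"rx":0,"ry":0,"rz":0},
  {"tx":0,"ty":0,"tz":-10,"rx":0,"ry":0,"rz":0},
  {"tx":0,"ty":0,"tz":-4,"rx":0,"ry":0,"rz":0},
  {"tx":0,"ty":0,"tz":0,"rx":0,"ry":0,"rz":0},
  {"tx":0,"ty":0,"tz":0,"rx":0,"ry":0,"rz":0},
])

```text
time: 11.5
tool_pos: [648.9, 131.0, 180.6]
tcp_rot: [3.141, 0.002, 2.955]
contact_force: [0.7, -0.1, -0.3]
grip_width: 59.4
finger_force: 0.0
```

Call:
carry_out([
  {"tx":0,"ty":0,"tz":0,"rx":0,"ry":0,"rz":0},
  {"tx":0,"ty":0,"tz":0,"rx":0,"ry":0,"rz":0},
  {"tx":0,"ty":0,"tz":0,"rx":0,"ry":0,"rz":0},
  {"tx":0,"ty":0,"tz":0,"rx":0,"ry":0,"rz":0},
  {"tx":0,"ty":0,"tz":0,"rx":0,"ry":0,"rz":0},
], gripper=1)

```text
time: 12.0
tool_pos: [648.5, 131.2, 179.6]
tcp_rot: [3.141, 0.0, 2.955]
contact_force: [-0.1, 1.3, -0.2]
grip_width: 29.2
finger_force: 30.0
```

Gripped at 29 mm, which matches the 30 mm knob. Now I pull.

Call:
carry_out([
  {"tx":0,"ty":0,"tz":4,"rx":0,"ry":0,"rz":0},
  {"tx":0,"ty":0,"tz":5,"rx":0,"ry":0,"rz":0},
  {"tx":0,"ty":0,"tz":5,"rx":0,"ry":0,"rz":0},
  {"tx":0,"ty":0,"tz":5,"rx":0,"ry":0,"rz":0},
  {"tx":0,"ty":0,"tz":3,"rx":0,"ry":0,"rz":0},
  {"tx":0,"ty":0,"tz":0,"rx":0,"ry":0,"rz":0},
  {"tx":0,"ty":0,"tz":0,"rx":0,"ry":0,"rz":0},
])

```text
time: 12.7
tool_pos: [648.4, 131.2, 199.8]
tcp_rot: [-3.142, -0.002, 2.955]
contact_force: [5.1, 1.9, -12.5]
grip_width: 29.2
finger_force: 30.0
```

Call:
carry_out([
  {"tx":0,"ty":0,"tz":2,"rx":0,"ry":0,"rz":0},
  {"tx":0,"ty":0,"tz":1.5,"rx":0,"ry":0,"rz":0},
  {"tx":0,"ty":0,"tz":0,"rx":0,"ry":0,"rz":0},
])

```text
time: 13.0
tool_pos: [648.4, 131.2, 203.2]
tcp_rot: [-3.142, -0.002, 2.955]
contact_force: [5.9, 3.0, -13.3]
grip_width: 29.4
finger_force: 30.0
```

Call:
carry_out([
  {"tx":0,"ty":0,"tz":1,"rx":0,"ry":0,"rz":0},
  {"tx":0,"ty":0,"tz":0,"rx":0,"ry":0,"rz":0},
])

```text
time: 13.2
tool_pos: [648.4, 131.1, 203.8]
tcp_rot: [-3.141, -0.002, 2.955]
contact_force: [5.4, 1.8, -14.5]
grip_width: 29.6
finger_force: 30.0
```

Call:
carry_out([
  {"tx":0,"ty":0,"tz":0.5,"rx":0,"ry":0,"rz":0},
  {"tx":0,"ty":0,"tz":0,"rx":0,"ry":0,"rz":0},
  {"tx":0,"ty":0,"tz":0,"rx":0,"ry":0,"rz":0},
])

```text
time: 13.5
tool_pos: [648.3, 131.2, 203.7]
tcp_rot: [-3.141, -0.003, 2.955]
contact_force: [6.1, 2.5, -16.9]
grip_width: 29.6
finger_force: 30.0
```

```bash
python3 - <<'E'
from h import *
a=[]
for n,(x,y) in {"side":(165,150),"top":(165,115)}.items():
    im=bot.capture(n);a.append(cv2.resize(im[y:y+150,x:x+130],None,fx=3,fy=3,interpolation=2))
cv2.imwrite("pics/a3.png",np.hstack(a)[:,:,::-1])
o=bot.get_obs();print(o["tool_pos"],o["contact_force"],o["finger_force"])
E
```

```text
[648.34718541 131.13234611 203.75391416] [  5.99467379   2.49521341 -16.88079777] 29.99765396118164
```

View pics/a3.png

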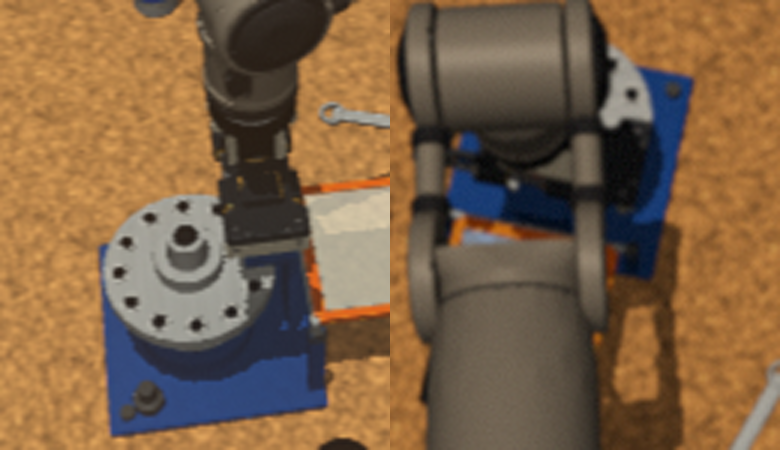

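The side view shows the gripper still on the knob at about (262,235) and the guard still down at about (350,250). The plunger is at its stop: it rose 24.2 mm, and the last 0.5 mm step raised the force without any movement. I'm handing in.

```bash
python3 -c "
from plant import bot
print(bot.close_job())"
```

```text
the job is handed in; nothing more can be done
None
```

The guard is swung fully down to its stop, and I handed in while still gripping the plunger, pulled back about 24 mm to its stop so the pin is clear and you can turn the flange; I saw no sign of the tools or parts being disturbed.

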